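# Heft sealed tins and pack the full and the short ones apart

## Task

The filler has been under-filling: a full tin of chestnut puree weighs about 560 g, and anything under 400 g is short. Take the two tall sealed tins one at a time: lift the tin just clear of the infeed tray, hold it still a moment to feel its weight, then stand it in a free cell of the cardboard tray if it is full (400 g or more) or of the steel rework pan if it is short, and only then lift the other one. The cell inserts sit loosely, so feel each tin gently down between the boards until it stands upright on the tray's floor, never forcing or dropping it, and leave everything else where it is.

Things in the scene. Friction and masses are not known exactly. Their poses are not given: they have to be found in the camera images.
- tin_a_center (a point): A plain steel sealed tin, upright on the infeed tray: cylinder 65 mm in diameter, 115 mm tall, bottom edge rounded by 2.5 mm. This point is its centre, 57.5 mm above its base; z is its axis. Its weight is hidden and differs each time, 220 to 580 g, independent of the other tin's (both may be full, or both short).
- tin_b_center (a point): The other tin, outwardly the same as tin_a; same point and axes, its own hidden weight.
- infeed: Flat aluminium infeed tray, fixed, 260 (x) x 240 (y) mm, floor 4 mm thick, rim 12 mm high. Origin: centre of its underside, at table height. The two tall tins and one jar stand on its floor, 4 mm above the origin.
- full_tray: Corrugated cardboard tray for full tins, fixed: outside 90 (x) x 188 (y) mm, inside 82 x 180, sides 36 to 42 mm high, floor 4 mm thick. Origin: centre of its underside, at table height; y along its length. A tin standing in it has its centre 61.5 mm above the origin. In it sits a loose insert with two free cells (see full_tray_mid).
- full_tray_mid (a point): Middle of the cardboard tray's floor, axes as the tray's. The insert: boards 4 mm thick, 45 mm tall from the floor, making two cells 72 x 72 mm, centres 38 mm either side of the insert's middle along y, centred along x. The insert's middle lies up to 11.5 mm along +y or -y from this point; where is NOT reported: see or feel it. It shifts along y only if pushed with over 6 N.
- rework_pan: Stainless steel pan for short tins, a wire handle standing out 20 mm at each end, fixed: outside 90 (x) x 188 (y) mm, inside 82 x 180, sides 36 mm high, floor 4 mm thick. Origin: centre of its underside, at table height; y along its length. A tin standing in it has its centre 61.5 mm above the origin. In it sits a loose white insert with two free cells (see rework_pan_mid).
- rework_pan_mid (a point): Middle of the steel pan's floor, axes as the tray's. The insert: boards 4 mm thick, 45 mm tall from the floor, making two cells 72 x 72 mm, centres 38 mm either side of the insert's middle along y, centred along x. The insert's middle lies up to 11.5 mm along +y or -y from this point; where is NOT reported: see or feel it. It shifts along y only if pushed with over 6 N.
- jar_a: Bystander: amber glass jar with brass lid, 66 mm across, 72 mm tall, standing on the far part of the infeed tray. Origin: centre of its underside.
- jar_b: Bystander: the same kind of jar, on the table. Origin: centre of its underside.
- label_roll: Bystander: roll of paper labels lying flat, 110 mm across, 50 mm tall. Origin: centre of its underside.
- flat_tin: Bystander: low brass-coloured tin, 87 mm across, 32 mm tall. Origin: centre of its underside.
- box_knife: Bystander: box knife lying flat, 180 mm long, 24 mm wide, 20 mm tall. Origin: centre of its underside.
Not all that is in view belongs to the job. What is shaped like the rework_pan but blue is not meant.

How it is judged:
By the outcome, as a careful person would: the job done as asked, in the order asked, and still so for the second after the job is handed in, with the robot touching nothing.
It also fails if it takes over 72 s, if anything falls off the work surface, if the arm or the gripper's body presses on something with over 40 N, if the wrist force passes 120 N, or if a joint passes its speed limit or range.

## Robot

A 6-joint arm with a two-finger parallel gripper is mounted at the origin on the work surface. World frame = base frame: x ahead of the robot, y to its left, z up, the work surface at z = 0. Lengths are in m, angles in degrees, forces in N, time in s.
With the tool pointing down it reaches from about 0.375 to 0.9 m from the base axis. Payload 3.1 kg.
Tool frame: the origin (TCP) lies at the very end of the fingers, on their centre line; the grasp point (between the pads) lies 19 mm behind it; z points along the fingers, y is the direction in which the jaws open and shut (so a half turn about z gives the same grasp; the last joint's range is limited). The gripper opens to 87 mm and grips with 3 to 60 N. Pads are 19 mm wide; open, the fingers measure 117 mm over their backs; the gripper's body (75 mm by 190 mm) begins 51 mm behind the grasp point.
Start: joints at [53.027, 30.224, 82.088, -0, 67.689, -10.227], TCP at [0.281, 0.558, 0.223] pointing down, gripper open.
Joint ranges: [-176.69, 176.69], [-43.24, 126.21], [12.49, 139.97], [-82, 262], [0, 151.66], [-163.58, 163.58]. Speed limits (degrees/s): [159.86, 159.86, 180, 180, 180, 180].

## Interface

Orientations are given as a 3x3 rotation matrix whose columns are the frame's x, y, z axes.
In Python, from rig import read_state, capture, hand_in gives the robot as it stands. The module is installed in compiled form; this text tells all that it offers.
- The arm moves only by the tool move_arm, never from a script. Its arguments are lists of equal length, an entry for each row: "linear": the shift along the tool's x, y, z in cm, a list of three; "angular": the turn, a rotation vector about the tool's x, y, z in rad, a list of three; "fingers": the gripper command: -1 is fully open, 1 is shut, values between are in proportion. In form: {"linear": [[tx, ty, tz], ...], "angular": [[wx, wy, wz], ...], "fingers": [fingers, ...]}. A call has 1 to 12 rows; each row is the pose to reach, as a shift and turn from the pose measured when the call began, along the tool's axes at that moment; what a row does not reach only later rows make up. A row lasts 1/12 s, in which the tool goes at most 41.7 mm and 7.16 degrees, less where a joint would pass 70% of its speed; a pose out of reach is approached as far as the arm can. A call with a gripper value outside its range is refused whole. The fingers move at their own pace and stop on an object; the grip force is fixed at half the most. Time passes only in rows, so rows that repeat a pose let the fingers close. It gives the time, the measured TCP pose, the force and the opening at its end, in the units of the state.
- read_state(): the state, without advancing time (a new reading comes with each control period).
- capture(name): name is "scene" or "top" or "wrist"; returns a dict with "color" (420x560x3 uint8, red, green, blue), "fx", "fy", "cx", "cy" (pixels), "k1" (the pictures are not rectified: a ray, as slopes to the right and down, at radius r is drawn at 1 + k1 r^2 times it, then the intrinsics apply), "view" (4x4, takes a point from world to camera coordinates); the wrist camera has in their place "hand_eye" (4x4, takes a point from camera to tool coordinates, whose origin is the TCP and whose axes are the flange's). Camera axes: x right, y down, z forward; pixel columns grow to the right and rows downward; lengths in m; the calibration is good to about 2 mm. A picture is of the moment at which its call begins: read the wrist's pose just before it. There is no depth.
- hand_in(): hands the job in, once; it reports no verdict.
The state is a dict: "time_s": time; "joint_positions": joint angles; "qvel": joint speeds; "tau": joint torques, N m; "position": TCP position; "tcp_rot": TCP orientation; "force": force on the tool from outside, world axes, zero at the start; "moment": the same for the moment, N m; "opening": opening from 0.0 (shut) to 1.0 (fully open).
Only numpy, scipy, OpenCV 4.12 (cv2) and the standard library are available. Lean on these libraries where they do the work, as an engineer would, in place of code of your own. Each camera call takes 0.05 s, during which the arm holds its last target. There are 200 camera calls.

## Working session

There is one attempt and no reset: what is moved stays moved. The work goes in short steps, Python scripts to look and compute and a tool call to move; the robot and the scene stay as the last step left them, time stands still between calls to the robot, and variables do not carry over. Pictures are saved under pics/ and viewed, about 8 in all and at most 12, crops included, and the job is handed in when it is done.

Besides the shell and the picture viewer there is one more tool, called after "Call:" in YAML: its name, and indented under it one key for each argument. move_arm: Moves the arm, as the interface text tells. Its arguments: {"type":"object","properties":{"linear":{"type":"array"},"angular":{"type":"array"},"fingers":{"type":"array"}},"required":["linear","angular","fingers"]}

```bash
mkdir -p pics
cat > h.py <<'E'
import numpy as np, cv2
from rig import read_state, capture, hand_in
def ray(c,uv,st=None):
    d=np.array([[[uv[0],uv[1]]]],float)
    K=np.array([[c['fx'],0,c['cx']],[0,c['fy'],c['cy']],[0,0,1]])
    p=cv2.undistortPoints(d,K,np.array([c['k1'],0,0,0,0],float))[0,0]
    v=np.array([p[0],p[1],1.])
    if 'view' in c:
        T=np.linalg.inv(np.array(c['view']))
    else:
        W=np.eye(4);W[:3,:3]=np.array(st['tcp_rot']);W[:3,3]=st['position'];T=W@np.array(c['hand_eye'])
    return T[:3,3],T[:3,:3]@v
def plane(c,uv,z,st=None):
    o,d=ray(c,uv,st); return o+d*(z-o[2])/d[2]
def proj(c,P,st=None):
    if 'view' in c: V=np.array(c['view'])
    else:
        W=np.eye(4);W[:3,:3]=np.array(st['tcp_rot']);W[:3,3]=st['position'];V=np.linalg.inv(W@np.array(c['hand_eye']))
    p=V[:3,:3]@np.array(P)+V[:3,3]; s=p[:2]/p[2]; s=s*(1+c['k1']*(s@s))
    return np.array([c['fx']*s[0]+c['cx'],c['fy']*s[1]+c['cy']])
def save(n,im,k=1):
    cv2.imwrite('pics/'+n+'.png',cv2.resize(im[:,:,::-1],None,fx=k,fy=k,interpolation=cv2.INTER_CUBIC))
E
python3 - <<'E'
from h import *
import pickle
s=read_state();print(s)
for n in('scene','top'):
    c=capture(n);save(n+'0',c['color'],1.42);pickle.dump(c,open(n+'0.pkl','wb'))
    print(n,c['fx'],c['k1'],np.round(np.linalg.inv(c['view']),3).tolist())
E
```

```text
{'time_s': 0.0, 'joint_positions': array([ 5.30256707e+01,  3.02805435e+01,  8.21567091e+01, -1.35820310e-03,
        6.76889332e+01, -1.02277052e+01]), 'qvel': array([-0.08318546,  0.06135947, -0.01269083, -0.03230482, -0.08289226,
       -0.06960696]), 'tau': array([ 3.82306353e-04, -4.40041637e+01, -1.76591045e+01,  6.34381687e-02,
        5.82315295e-02, -1.49504476e-04]), 'position': array([0.2808116 , 0.55753783, 0.22155293]), 'tcp_rot': array([[-8.93009281e-01,  4.50036349e-01, -1.30710307e-03],
       [ 4.50038095e-01,  8.93007598e-01, -1.77266450e-03],
       [ 3.69489513e-04, -2.17125203e-03, -9.99997575e-01]]), 'force': array([ 0.28764414, -0.06310681, -0.04776559]), 'moment': array([-0.01459487, -0.04880258,  0.04193193]), 'opening': 1.0002691705314226}
scene 406.74079036268125 -0.07657250679760347 [[0.788, 0.441, -0.431, 1.046], [0.616, -0.546, 0.568, -0.737], [0.015, -0.712, -0.702, 0.975], [0.0, 0.0, 0.0, 1.0]]
top 388.426812403983 -0.07039527169849312 [[0.002, -0.99, 0.143, 0.313], [-1.0, -0.002, -0.001, -0.006], [0.001, -0.143, -0.99, 1.311], [0.0, 0.0, 0.0, 1.0]]
```

View pics/top0.png

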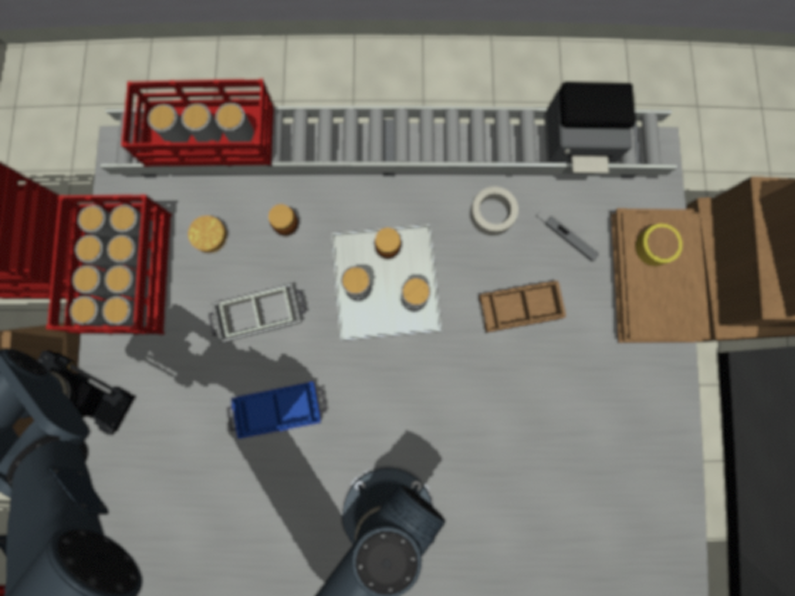

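View pics/scene0.png

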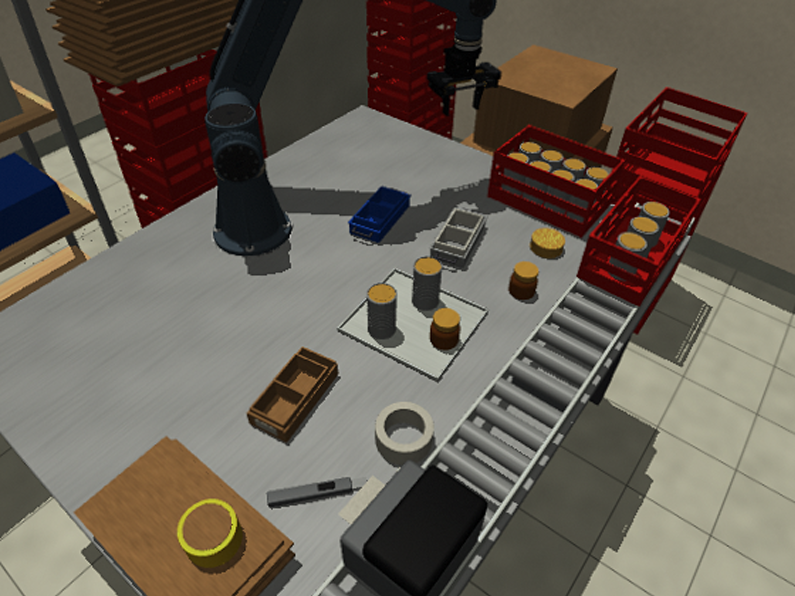

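Top view (795-px display): the candidates for the tins are:
- The lids on the infeed tray at (356,281), (416,292) and (387,241). The last is the short amber jar in the scene view at (445,328).
- Jar_b at (283,219), the flat tin at (207,233), and the crated tins on the left.

I choose (356,281) and (416,292), which are the tall ones in the scene view at (427,283) and (382,310). For the trays:
- The rework pan is the steel one with the white insert at (258,312).
- The blue pan at (277,409) is the decoy.
- The cardboard tray is at (522,305). The carton stack on the right is not it.

Run:
```python
from h import *
import pickle
t=pickle.load(open('top0.pkl','rb'));s=pickle.load(open('scene0.pkl','rb'))
for n,c,z in(('top',t,.119),('scene',s,.119)):
    hsv=cv2.cvtColor(c['color'],cv2.COLOR_RGB2HSV)
    m=cv2.inRange(hsv,(12,120,120),(24,255,255))
    k,l,st,ce=cv2.connectedComponentsWithStats(m)
    for i in range(1,k):
        if st[i,4]>60: print(n,np.round(ce[i],1),st[i,4],np.round(plane(c,ce[i],z),4))
im=t['color'][180:260,130:420]
save('crop1',im,2.7)
```

```text
top [113.6  82.1] 176 [0.9129 0.5336 0.119 ]
top [137.3  81.7] 172 [0.9129 0.4533 0.119 ]
top [161.2  81.5] 176 [0.9125 0.3729 0.119 ]
top [197.5 152.4] 208 [0.6692 0.2428 0.119 ]
top [ 63.8 153.4] 159 [0.6683 0.6812 0.119 ]
top [ 86.2 153.1] 164 [0.6685 0.6058 0.119 ]
top [145.4 164. ] 440 [0.6313 0.4086 0.119 ]
top [472.7 170.2] 91 [ 0.6152 -0.6391  0.119 ]
top [272.7 169.3] 219 [0.614  0.0033 0.119 ]
top [467.  170.4] 85 [ 0.6142 -0.6199  0.119 ]
top [ 61.9 174.5] 168 [0.598  0.6809 0.119 ]
top [ 84.4 174.4] 162 [0.598  0.6057 0.119 ]
top [ 60.1 196. ] 170 [0.5278 0.6809 0.119 ]
top [ 82.9 196. ] 166 [0.528  0.6053 0.119 ]
top [250.  196.9] 219 [0.5257 0.0737 0.119 ]
top [292.5 204.8] 219 [ 0.5008 -0.0587  0.119 ]
top [ 58.4 218. ] 175 [0.4574 0.6806 0.119 ]
top [ 81.3 217.9] 177 [0.4579 0.6053 0.119 ]
scene [389.2  52.7] 2134 [0.278  1.1856 0.119 ]
scene [333.2 101.1] 68 [0.3181 0.5889 0.119 ]
scene [373.1 103.2] 69 [0.4539 0.6821 0.119 ]
scene [388.5 109. ] 74 [0.5244 0.6821 0.119 ]
scene [404. 115.] 75 [0.5934 0.6815 0.119 ]
scene [420.6 121.4] 80 [0.6646 0.6818 0.119 ]
scene [461.6 146.8] 122 [0.8522 0.6215 0.119 ]
scene [453.8 157.7] 130 [0.8529 0.5382 0.119 ]
scene [385.8 167.4] 231 [0.6895 0.333  0.119 ]
scene [445.1 169.2] 142 [0.8526 0.4554 0.119 ]
scene [ 25.8 192.9] 382 [-0.1368 -0.4959  0.119 ]
scene [301.1 186.8] 163 [0.5246 0.0726 0.119 ]
scene [370.2 189.3] 150 [0.7015 0.2014 0.119 ]
scene [268.5 206.2] 193 [ 0.4992 -0.0599  0.119 ]
scene [313.9 223.4] 200 [ 0.6456 -0.0327  0.119 ]
scene [214.1 269.4] 197 [ 0.5362 -0.3304  0.119 ]
scene [198.2 289.1] 212 [ 0.5477 -0.3991  0.119 ]
scene [121.4 369.2] 8097 [ 0.5669 -0.65    0.119 ]
scene [145.2 370.4] 870 [ 0.609  -0.6185  0.119 ]
```

View pics/crop1.png

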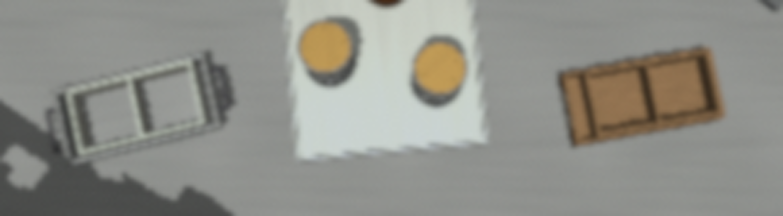

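The crop confirms two tall tins on the infeed tray, at crop pixels (326,46) and (440,68). The rework pan is at (143,106), and the cardboard tray at (641,97) has its insert shifted right, towards -y. Next I'll look at both trays with the wrist camera.

```bash
cat >> h.py <<'E'
from scipy.spatial.transform import Rotation as Ro
def goto(xyz,ydir=None):
    """rel move (tool axes, cm & rotvec) to TCP xyz, pointing down, jaw (tool y) along world angle ydir deg (mod 180)"""
    s=read_state();R=np.array(s['tcp_rot']);p=np.array(s['position'])
    z=np.array([0,0,-1.])
    a=np.degrees(np.arctan2(R[1,1],R[0,1])) 
    t=a if ydir is None else a+(ydir-a+90)%180-90
    t=np.radians(t);y=np.array([np.cos(t),np.sin(t),0]);Rt=np.c_[np.cross(y,z),y,z]
    lin=R.T@(np.array(xyz)-p)*100
    rv=Ro.from_matrix(R.T@Rt).as_rotvec()
    print('t',round(s['time_s'],2),'p',np.round(p,4),'yaw',round(a,1),'J6',round(s['joint_positions'][5]),'lin',np.round(lin,2),'rv',np.round(rv,3),'rows',max(np.linalg.norm(lin)/4.17,np.degrees(np.linalg.norm(rv))/7.16).round(1),'F',np.round(s['force'],2),'op',round(s['opening'],3))
    return lin,rv
E
python3 - <<'E'
from h import *
import pickle
t=pickle.load(open('top0.pkl','rb'))
C={}
for n,uv in(('pan',(183,219.3)),('card',(367.4,216))):
    C[n]=plane(t,uv,.04);print(n,C[n])
for a,b in (((65,125),(215,90)),((570,108),(715,82))):
    f=lambda q:plane(t,(q[0]/2.7+130,q[1]/2.7+180),.04)
    d=f(a)-f(b);print('ydir angle',np.degrees(np.arctan2(d[1],d[0])))
s=read_state();c=capture('wrist');print(np.round(c['hand_eye'],3),c['fx'],c['cx'],c['cy'])
# camera center ray hit point offset at TCP height .25
o,d=ray(c,(280,210),s);R=np.array(s['tcp_rot'])
h=o+d*(.04-o[2])/d[2];print('cam',o,'hit offset tool',R.T@(h-s['position']),d)
goto([C['pan'][0],C['pan'][1],.25],13)
E
```

```text
pan [0.46407703 0.30000366 0.04      ]
card [ 0.4765128  -0.31032083  0.04      ]
ydir angle 103.40064724388617
ydir angle 100.21265631842664
[[-0.    -0.97  -0.242  0.066]
 [ 1.    -0.    -0.001 -0.001]
 [ 0.001 -0.242  0.97  -0.162]
 [ 0.     0.     0.     1.   ]] 302.7312730023809 279.0132770217336 208.759861665852
cam [0.22138165 0.58713215 0.38374568] hit offset tool [-0.02090343  0.00018928  0.18165343] [ 0.21983179 -0.11013004 -0.96931562]
t 0.15 p [0.2809 0.5577 0.2218] yaw 63.3 J6 -10 lin [-27.95 -14.77  -2.8 ] rv [-0.002  0.     0.877] rows 7.6 F [0.11 0.61 0.79] op 1.0
```

```bash
python3 -c "
from h import *
goto([.54,.318,.20],103)"
```

```text
t 0.15 p [0.2809 0.5577 0.2218] yaw 63.3 J6 -10 lin [-33.93  -9.74   2.19] rv [-0.001 -0.001 -0.694] rows 8.5 F [0.11 0.61 0.79] op 1.0
```

Call:
move_arm:
  linear:
    - [-34, -9.7, 2.2]
    - [-34, -9.7, 2.2]
    - [-34, -9.7, 2.2]
    - [-34, -9.7, 2.2]
    - [-34, -9.7, 2.2]
    - [-34, -9.7, 2.2]
    - [-34, -9.7, 2.2]
    - [-34, -9.7, 2.2]
    - [-34, -9.7, 2.2]
    - [-34, -9.7, 2.2]
    - [-34, -9.7, 2.2]
    - [-34, -9.7, 2.2]
  angular:
    - [0, 0, -0.694]
    - [0, 0, -0.694]
    - [0, 0, -0.694]
    - [0, 0, -0.694]
    - [0, 0, -0.694]
    - [0, 0, -0.694]
    - [0, 0, -0.694]
    - [0, 0, -0.694]
    - [0, 0, -0.694]
    - [0, 0, -0.694]
    - [0, 0, -0.694]
    - [0, 0, -0.694]
  fingers: [-1, -1, -1, -1, -1, -1, -1, -1, -1, -1, -1, -1]

```text
time_s: 1.15
position: [0.5402, 0.318, 0.1994]
tcp_rot: [[-0.974, -0.225, -0.003], [-0.225, 0.974, -0.001], [0.003, -0.001, -1.0]]
force: [0.4, 0.3, 0.2]
opening: 1.001
```

Run:
```python
from h import *
import pickle
s=read_state();c=capture('wrist');pickle.dump((s,c),open('wp.pkl','wb'));save('wp',c['color'],1.42)
goto([.53,.05,.20],101)
t=np.array([-.31])
goto([.555,-.296,.20],100.2)
```

```text
t 1.2 p [0.5397 0.3186 0.1995] yaw 103.1 J6 -83 lin [ 7.020e+00 -2.594e+01 -1.000e-02] rv [-0.001 -0.003  0.036] rows 6.4 F [-0.01 -0.06  0.08] op 0.999
t 1.2 p [0.5397 0.3186 0.1995] yaw 103.1 J6 -83 lin [ 1.240e+01 -6.021e+01  3.000e-02] rv [-0.001 -0.003  0.05 ] rows 14.7 F [-0.01 -0.06  0.08] op 0.999
```

View pics/wp.png

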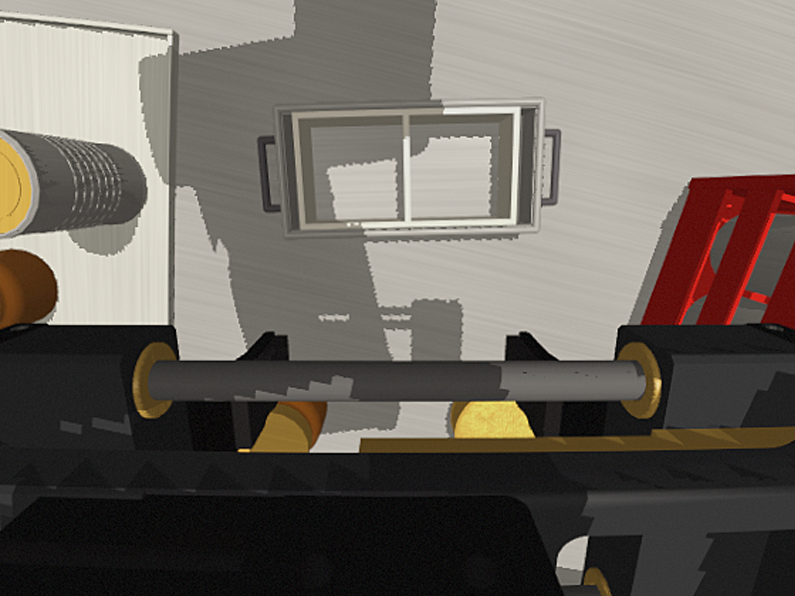

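The wrist view shows the steel pan at (411,168) with its white insert. The outer insert corners are near (291,112), (521,107), (517,223) and (303,228). The divider top runs from (407,113) to (406,222).

Call:
move_arm:
  linear:
    - [12.4, -60.2, 0]
    - [12.4, -60.2, 0]
    - [12.4, -60.2, 0]
    - [12.4, -60.2, 0]
    - [12.4, -60.2, 0]
    - [12.4, -60.2, 0]
    - [12.4, -60.2, 0]
    - [12.4, -60.2, 0]
    - [12.4, -60.2, 0]
    - [12.4, -60.2, 0]
    - [12.4, -60.2, 0]
    - [12.4, -60.2, 0]
  angular:
    - [0, 0, 0.05]
    - [0, 0, 0.05]
    - [0, 0, 0.05]
    - [0, 0, 0.05]
    - [0, 0, 0.05]
    - [0, 0, 0.05]
    - [0, 0, 0.05]
    - [0, 0, 0.05]
    - [0, 0, 0.05]
    - [0, 0, 0.05]
    - [0, 0, 0.05]
    - [0, 0, 0.05]
  fingers: [-1, -1, -1, -1, -1, -1, -1, -1, -1, -1, -1, -1]

```text
time_s: 2.2
position: [0.5521, -0.1817, 0.2006]
tcp_rot: [[-0.984, -0.18, -0.002], [-0.18, 0.984, -0.001], [0.002, -0.001, -1.0]]
force: [0.9, 0.1, 0.5]
opening: 1.004
```

Run:
```python
from h import *
goto([.555,-.296,.20],100.2)
```

```text
t 2.2 p [ 0.5521 -0.1817  0.2006] yaw 100.3 J6 -129 lin [  1.77 -11.3    0.07] rv [-0.001 -0.002  0.003] rows 2.7 F [0.91 0.15 0.49] op 1.004
```

Call:
move_arm:
  linear:
    - [1.8, -11.3, 0]
    - [1.8, -11.3, 0]
    - [1.8, -11.3, 0]
    - [1.8, -11.3, 0]
    - [1.8, -11.3, 0]
    - [1.8, -11.3, 0]
  angular:
    - [0, 0, 0]
    - [0, 0, 0]
    - [0, 0, 0]
    - [0, 0, 0]
    - [0, 0, 0]
    - [0, 0, 0]
  fingers: [-1, -1, -1, -1, -1, -1]

```text
time_s: 2.7
position: [0.5546, -0.294, 0.2005]
tcp_rot: [[-0.983, -0.181, -0.003], [-0.181, 0.983, 0.001], [0.003, 0.001, -1.0]]
force: [-0.5, 0.9, -0.3]
opening: 0.999
```

Run:
```python
from h import *
import pickle
s=read_state();c=capture('wrist');pickle.dump((s,c),open('wc.pkl','wb'))
# left: pan x2 crop; right: card; stacked
s2,c2=pickle.load(open('wp.pkl','rb'))
save('wc',np.vstack([c['color'][45:195,165:425],c2['color'][55:180,165:425]]),2.15)
goto([.53,.05,.20],11)
```

```text
t 2.75 p [ 0.5547 -0.2935  0.2005] yaw 100.5 J6 -138 lin [-3.82 34.23  0.08] rv [-0.002 -0.003  1.562] rows 12.5 F [ 0.56  0.44 -0.19] op 1.006
```

View pics/wc.png

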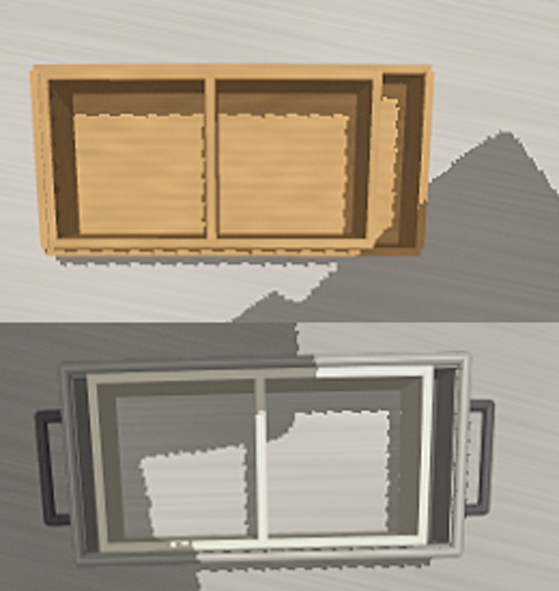

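Card crop (top): the cells' inner corners are left (50,80)–(205,79)–(206,239)–(57,239) and right (216,79)–(371,80)–(366,238)–(216,238). The gap is at the right. Pan crop (bottom): left (97,383)–(255,379)–(258,538)–(108,541) and right (266,378)–(422,377)–(417,534)–(267,537). I'll cast these onto the board tops at z = 0.049.

Run:
```python
from h import *
import pickle
D={'card':('wc.pkl',(165,45),[[(50,80),(205,79),(206,239),(57,239)],[(216,79),(371,80),(366,238),(216,238)]]),
'pan':('wp.pkl',(165,55-150),[[(97,383),(255,379),(258,538),(108,541)],[(266,378),(422,377),(417,534),(267,537)]])}
for n,(f,o,cs) in D.items():
    s,c=pickle.load(open(f,'rb')); cc=[]
    for q in cs:
        P=np.array([plane(c,((u+.5)/2.15+o[0]-.5,(v+.5)/2.15+o[1]-.5),.049,s) for u,v in q])
        cc.append(P.mean(0));e=[np.linalg.norm(P[i]-P[i-1])*1e3 for i in range(4)]
        d=P[0]+P[3]-P[1]-P[2];print(n,'center',np.round(P.mean(0),4),'sides',np.round(e,1),'edge ang',np.degrees(np.arctan2(d[1],d[0])).round(1))
    d=cc[0]-cc[1];print(' between',np.linalg.norm(d)*1e3,'mid',np.round((cc[0]+cc[1])/2,4),'ang',np.degrees(np.arctan2(d[1],d[0])))
```

```text
card center [ 0.485 -0.362  0.049] sides [71.6 70.5 71.8 71.3] edge ang -79.6
card center [ 0.4712 -0.2875  0.049 ] sides [71.3 70.3 71.  71.5] edge ang -79.7
 between 75.76252386776535 mid [ 0.4781 -0.3248  0.049 ] ang -79.46978950394596
pan center [0.4686 0.2695 0.049 ] sides [70.9 71.5 71.1 71.4] edge ang -75.9
pan center [0.4499 0.343  0.049 ] sides [71.  70.5 70.2 71.3] edge ang -76.1
 between 75.77392159502276 mid [0.4592 0.3062 0.049 ] ang -75.73484483273047
```

```bash
python3 -c "
from h import *
goto([.53,-.13,.25],12)"
```

```text
t 2.75 p [ 0.5547 -0.2935  0.2005] yaw 100.5 J6 -138 lin [-0.53 16.53 -4.93] rv [-0.002 -0.003  1.544] rows 12.4 F [ 0.56  0.44 -0.19] op 1.006
```

Call:
move_arm:
  linear:
    - [-0.5, 16.5, -5]
    - [-0.5, 16.5, -5]
    - [-0.5, 16.5, -5]
    - [-0.5, 16.5, -5]
    - [-0.5, 16.5, -5]
    - [-0.5, 16.5, -5]
    - [-0.5, 16.5, -5]
    - [-0.5, 16.5, -5]
    - [-0.5, 16.5, -5]
    - [-0.5, 16.5, -5]
    - [-0.5, 16.5, -5]
    - [-0.5, 16.5, -5]
  angular:
    - [0, 0, 1.544]
    - [0, 0, 1.544]
    - [0, 0, 1.544]
    - [0, 0, 1.544]
    - [0, 0, 1.544]
    - [0, 0, 1.544]
    - [0, 0, 1.544]
    - [0, 0, 1.544]
    - [0, 0, 1.544]
    - [0, 0, 1.544]
    - [0, 0, 1.544]
    - [0, 0, 1.544]
  fingers: [-1, -1, -1, -1, -1, -1, -1, -1, -1, -1, -1, -1]

```text
time_s: 3.75
position: [0.5292, -0.1278, 0.2509]
tcp_rot: [[-0.246, 0.969, -0.004], [0.969, 0.246, 0.001], [0.002, -0.003, -1.0]]
force: [0.4, 0.1, 0.1]
opening: 0.999
```

```bash
cat > lids.py <<'E'
from h import *
goto([.53,-.13,.25],12)
s=read_state();c=capture('wrist');save('lids%d'%(s['time_s']*100),c['color'],1.42)
hsv=cv2.cvtColor(c['color'],cv2.COLOR_RGB2HSV);m=cv2.inRange(hsv,(10,90,90),(28,255,255))
for q in cv2.findContours(m,cv2.RETR_EXTERNAL,cv2.CHAIN_APPROX_NONE)[0]:
    if cv2.contourArea(q)<400: continue
    (u,v),r=cv2.minEnclosingCircle(q);
    P=np.array([plane(c,p[0].astype(float),.119,s) for p in q])[:,:2]
    A=np.c_[2*P,np.ones(len(P))];x=np.linalg.lstsq(A,(P**2).sum(1),rcond=None)[0]
    print(np.round([u,v]),'centre',np.round(x[:2],4),'dia mm',2e3*np.sqrt(x[2]+x[0]**2+x[1]**2))
E
python3 lids.py; ls pics
```

```text
t 3.75 p [ 0.5292 -0.1278  0.2509] yaw 14.3 J6 -40 lin [-0.23  0.02  0.09] rv [-0.003 -0.002  0.039] rows 0.3 F [0.38 0.08 0.05] op 0.999
[212. 300.] centre [ 0.4856 -0.2544] dia mm 49.42031551726195
[266. 125.] centre [ 0.4981 -0.0611] dia mm 56.64683786877786
[392. 102.] centre [ 0.6059 -0.0111] dia mm 55.603648535175054
[331.   0.] centre [0.5279 0.0566] dia mm 32.62680298438156
crop1.png
lids375.png
scene0.png
top0.png
wc.png
wp.png
```

```bash
python3 -c "
from h import *
goto([.4985,-.0605,.16],12)"
```

```text
t 3.8 p [ 0.5292 -0.1279  0.2509] yaw 14.0 J6 -39 lin [ 7.27 -1.32  9.11] rv [-0.003 -0.002  0.035] rows 2.8 F [-0.87  0.2  -0.01] op 1.001
```

Call:
move_arm:
  linear:
    - [7.3, -1.3, 4]
    - [7.3, -1.3, 4]
    - [7.3, -1.3, 9.1]
    - [7.3, -1.3, 9.1]
    - [7.3, -1.3, 9.1]
    - [7.3, -1.3, 9.1]
    - [7.3, -1.3, 9.1]
  angular:
    - [-0.003, -0.002, 0.035]
    - [-0.003, -0.002, 0.035]
    - [-0.003, -0.002, 0.035]
    - [-0.003, -0.002, 0.035]
    - [-0.003, -0.002, 0.035]
    - [-0.003, -0.002, 0.035]
    - [-0.003, -0.002, 0.035]
  fingers: [-1, -1, -1, -1, -1, -1, -1]

```text
time_s: 4.38
position: [0.4998, -0.0599, 0.1612]
tcp_rot: [[-0.21, 0.978, 0.002], [0.978, 0.21, -0.001], [-0.002, 0.002, -1.0]]
force: [0.3, -0.4, 0.1]
opening: 0.995
```

```bash
python3 -c "
from h import *
goto([.4985,-.0605,.078],12)"
```

```text
t 4.38 p [ 0.4998 -0.0599  0.1612] yaw 12.1 J6 -32 lin [-0.02 -0.15  8.32] rv [0.002 0.002 0.002] rows 2.0 F [ 0.26 -0.36  0.11] op 0.995
```

Call:
move_arm:
  linear:
    - [0, -0.1, 2.5]
    - [0, -0.1, 5]
    - [0, -0.1, 7]
    - [0, -0.1, 8.3]
    - [0, -0.1, 8.3]
    - [0, -0.1, 8.3]
    - [0, -0.1, 8.3]
    - [0, -0.1, 8.3]
    - [0, -0.1, 8.3]
    - [0, -0.1, 8.3]
    - [0, -0.1, 8.3]
    - [0, -0.1, 8.3]
  angular:
    - [0.002, 0.002, 0]
    - [0.002, 0.002, 0]
    - [0.002, 0.002, 0]
    - [0.002, 0.002, 0]
    - [0.002, 0.002, 0]
    - [0.002, 0.002, 0]
    - [0.002, 0.002, 0]
    - [0.002, 0.002, 0]
    - [0.002, 0.002, 0]
    - [0.002, 0.002, 0]
    - [0.002, 0.002, 0]
    - [0.002, 0.002, 0]
  fingers: [-1, -1, -1, -1, -1, 1, 1, 1, 1, 1, 1, 1]

```text
time_s: 5.38
position: [0.4991, -0.0605, 0.0793]
tcp_rot: [[-0.21, 0.978, 0.001], [0.978, 0.21, -0.0], [-0.0, 0.001, -1.0]]
force: [-1.0, -0.4, 6.6]
opening: 0.741
```

```bash
python3 -c "
from h import *
goto([.4985,-.0605,.1],12);s=read_state();print(s['tau'],s['moment'])"
```

```text
t 5.38 p [ 0.4991 -0.0605  0.0793] yaw 12.1 J6 -32 lin [ 0.01 -0.06 -2.07] rv [0.001 0.    0.003] rows 0.5 F [-1.01 -0.43  6.63] op 0.741
[ 5.28969951e-01 -3.51956606e+01 -8.75817955e+00  2.60730917e-01
 -3.35794548e-01  3.68830457e-03] [-0.20428113  0.30129597 -0.00856129]
```

Call:
move_arm:
  linear:
    - [0, 0, -0.5]
    - [0, 0, -1]
    - [0, 0, -1.5]
    - [0, 0, -1.5]
    - [0, 0, -1.5]
    - [0, 0, -1.5]
    - [0, 0, -1.5]
    - [0, 0, -1.5]
    - [0, 0, -1.5]
    - [0, 0, -1.5]
  angular:
    - [0, 0, 0]
    - [0, 0, 0]
    - [0, 0, 0]
    - [0, 0, 0]
    - [0, 0, 0]
    - [0, 0, 0]
    - [0, 0, 0]
    - [0, 0, 0]
    - [0, 0, 0]
    - [0, 0, 0]
  fingers: [1, 1, 1, 1, 1, 1, 1, 1, 1, 1]

```text
time_s: 6.22
position: [0.499, -0.0604, 0.0941]
tcp_rot: [[-0.21, 0.978, 0.0], [0.978, 0.21, -0.0], [-0.0, 0.0, -1.0]]
force: [0.4, 0.1, -2.7]
opening: 0.743
```

```bash
cat > weigh.py <<'E'
from h import *
f=[]
for i in range(14):
    capture('top'); s=read_state(); f.append(s['force'])
f=np.array(f);print('F mean',f.mean(0),'sd',f.std(0),'mass g',-f[:,2].mean()/9.81*1e3, s['position'],s['opening'],s['moment'])
E
python3 weigh.py
```

```text
F mean [ 0.04537897 -0.08590515 -3.46109131] sd [0.38556798 0.33637031 0.34470166] mass g 352.8125699024749 [ 0.49912039 -0.06045299  0.09427006] 0.7392852384838957 [-0.0533162  -0.0251359   0.02654918]
```

The tin weighs about 353 g ± 10 g with the zero stable near 0.1 N, so it is short and goes in the steel rework pan. I'll lift it high enough to pass over the other tin.

```bash
python3 -c "
from h import *
goto([.4686,.2695,.24],14.1)"
```

```text
t 6.92 p [ 0.4991 -0.0605  0.0943] yaw 12.1 J6 -32 lin [ 32.89   3.97 -14.58] rv [ 0.001  0.    -0.034] rows 8.7 F [ 0.41 -0.81 -3.78] op 0.739
```

Call:
move_arm:
  linear:
    - [0, 0, -4]
    - [0, 0, -8]
    - [0, 0, -11.5]
    - [1, 0, -14]
    - [4, 0.5, -14.5]
    - [8, 1, -14.5]
    - [12, 1.5, -14.5]
    - [16, 2, -14.5]
    - [20, 2.5, -14.5]
    - [24, 3, -14.5]
    - [28, 3.5, -14.5]
    - [31, 4, -14.5]
  angular:
    - [0, 0, 0]
    - [0, 0, 0]
    - [0, 0, 0]
    - [0, 0, 0]
    - [0, 0, 0]
    - [0, 0, -0.034]
    - [0, 0, -0.034]
    - [0, 0, -0.034]
    - [0, 0, -0.034]
    - [0, 0, -0.034]
    - [0, 0, -0.034]
    - [0, 0, -0.034]
  fingers: [1, 1, 1, 1, 1, 1, 1, 1, 1, 1, 1, 1]

```text
time_s: 7.92
position: [0.4713, 0.254, 0.2391]
tcp_rot: [[-0.245, 0.97, -0.0], [0.97, 0.245, 0.001], [0.001, 0.0, -1.0]]
force: [1.3, 0.4, -2.5]
opening: 0.739
```

```bash
python3 -c "
from h import *
goto([.4686,.2695,.14],14.1)"
```

```text
t 7.92 p [0.4713 0.254  0.2391] yaw 14.2 J6 2 lin [1.56 0.12 9.91] rv [ 0.    -0.001  0.001] rows 2.4 F [ 1.26  0.37 -2.45] op 0.739
```

Call:
move_arm:
  linear:
    - [1.5, 0.1, 0]
    - [1.5, 0.1, 1]
    - [1.5, 0.1, 4]
    - [1.5, 0.1, 7]
    - [1.5, 0.1, 9]
    - [1.5, 0.1, 9.9]
    - [1.5, 0.1, 9.9]
    - [1.5, 0.1, 9.9]
    - [1.5, 0.1, 9.9]
  angular:
    - [0, 0, 0]
    - [0, 0, 0]
    - [0, 0, 0]
    - [0, 0, 0]
    - [0, 0, 0]
    - [0, 0, 0]
    - [0, 0, 0]
    - [0, 0, 0]
    - [0, 0, 0]
  fingers: [1, 1, 1, 1, 1, 1, 1, 1, 1]

```text
time_s: 8.67
position: [0.4699, 0.2689, 0.1412]
tcp_rot: [[-0.244, 0.97, 0.003], [0.97, 0.244, 0.001], [0.001, 0.003, -1.0]]
force: [0.1, 1.5, -3.1]
opening: 0.743
```

Run:
```python
from h import *
goto([.4686,.2695,.11],14.1)
c=capture('wrist');save('pl1',c['color'],1.42)
```

```text
t 8.67 p [0.4699 0.2689 0.1412] yaw 14.1 J6 4 lin [ 0.09 -0.12  3.12] rv [ 0.003 -0.001  0.001] rows 0.8 F [ 0.06  1.49 -3.14] op 0.743
```

View pics/pl1.png

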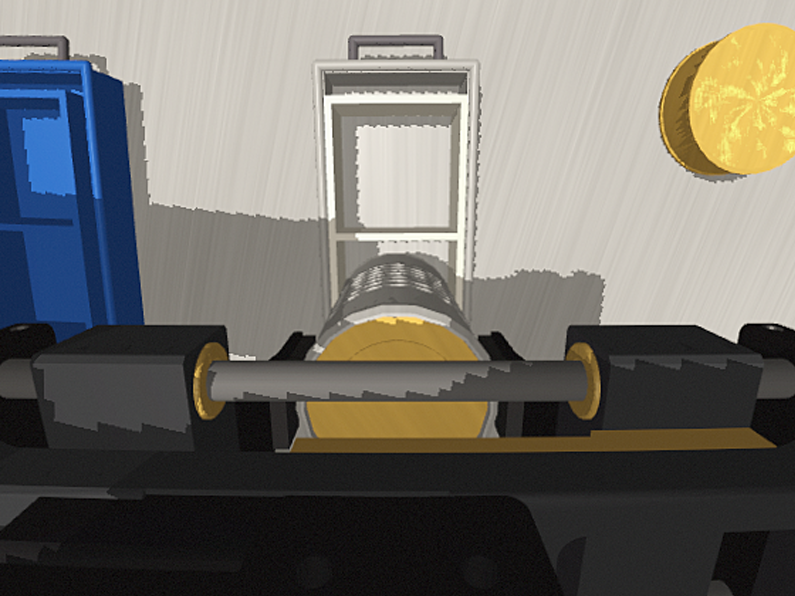

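The held tin (lid at (397,385)) is in line with its cell between the white boards at x≈335 and 462, and the divider is at (400,237). Next is a slow feel down.

Call:
move_arm:
  linear:
    - [0.1, -0.1, 0.5]
    - [0.1, -0.1, 1]
    - [0.1, -0.1, 1.4]
    - [0.1, -0.1, 1.7]
    - [0.1, -0.1, 2]
    - [0.1, -0.1, 2.3]
    - [0.1, -0.1, 2.5]
    - [0.1, -0.1, 2.5]
  angular:
    - [0, 0, 0]
    - [0, 0, 0]
    - [0, 0, 0]
    - [0, 0, 0]
    - [0, 0, 0]
    - [0, 0, 0]
    - [0, 0, 0]
    - [0, 0, 0]
  fingers: [1, 1, 1, 1, 1, 1, 1, 1]

```text
time_s: 9.38
position: [0.4685, 0.2696, 0.1159]
tcp_rot: [[-0.245, 0.97, 0.002], [0.97, 0.245, 0.001], [0.001, 0.002, -1.0]]
force: [-0.7, 0.4, -2.6]
opening: 0.74
```

```bash
python3 -c "
from h import *
goto([.4686,.2695,.08],14.1)"
```

```text
t 9.38 p [0.4685 0.2696 0.1159] yaw 14.2 J6 4 lin [-0.02 -0.    3.59] rv [ 0.002 -0.001  0.001] rows 0.9 F [-0.69  0.44 -2.61] op 0.74
```

Call:
move_arm:
  linear:
    - [0, 0, 0.5]
    - [0, 0, 1]
    - [0, 0, 1.4]
    - [0, 0, 1.8]
    - [0, 0, 2.2]
    - [0, 0, 2.6]
    - [0, 0, 2.9]
    - [0, 0, 3.1]
    - [0, 0, 3.1]
  angular:
    - [0, 0, 0]
    - [0, 0, 0]
    - [0, 0, 0]
    - [0, 0, 0]
    - [0, 0, 0]
    - [0, 0, 0]
    - [0, 0, 0]
    - [0, 0, 0]
    - [0, 0, 0]
  fingers: [1, 1, 1, 1, 1, 1, 1, 1, 1]

```text
time_s: 10.13
position: [0.4683, 0.2696, 0.0844]
tcp_rot: [[-0.245, 0.97, 0.001], [0.97, 0.245, 0.001], [0.001, 0.001, -1.0]]
force: [0.8, -0.1, -3.6]
opening: 0.744
```

Call:
move_arm:
  linear:
    - [0, 0, 0.15]
    - [0, 0, 0.3]
    - [0, 0, 0.4]
    - [0, 0, 0.4]
  angular:
    - [0, 0, 0]
    - [0, 0, 0]
    - [0, 0, 0]
    - [0, 0, 0]
  fingers: [1, 1, 1, 1]

```text
time_s: 10.47
position: [0.4682, 0.2696, 0.0803]
tcp_rot: [[-0.245, 0.97, 0.001], [0.97, 0.245, 0.001], [0.001, 0.001, -1.0]]
force: [0.2, 0.3, -3.6]
opening: 0.739
```

Call:
move_arm:
  linear:
    - [0, 0, 0.05]
    - [0, 0, 0.1]
    - [0, 0, 0.1]
    - [0, 0, 0.1]
  angular:
    - [0, 0, 0]
    - [0, 0, 0]
    - [0, 0, 0]
    - [0, 0, 0]
  fingers: [1, 1, 1, 1]

```text
time_s: 10.8
position: [0.4683, 0.2696, 0.0793]
tcp_rot: [[-0.245, 0.97, 0.001], [0.97, 0.245, 0.001], [0.001, 0.001, -1.0]]
force: [-0.2, 0.0, -2.8]
opening: 0.741
```

Call:
move_arm:
  linear:
    - [0, 0, 0.05]
    - [0, 0, 0.1]
    - [0, 0, 0.1]
    - [0, 0, 0.1]
  angular:
    - [0, 0, 0]
    - [0, 0, 0]
    - [0, 0, 0]
    - [0, 0, 0]
  fingers: [1, 1, 1, 1]

```text
time_s: 11.13
position: [0.4683, 0.2696, 0.0793]
tcp_rot: [[-0.245, 0.97, 0.002], [0.97, 0.245, 0.001], [0.001, 0.002, -1.0]]
force: [-3.3, -0.8, 5.3]
opening: 0.742
```

Touched the floor at the expected height (TCP 0.0793). Release and withdraw.

Call:
move_arm:
  linear:
    - [0, 0, 0]
    - [0, 0, 0]
    - [0, 0, 0]
    - [0, 0, 0]
    - [0, 0, 0]
    - [0, 0, 0]
    - [0, 0, -2]
    - [0, 0, -5]
    - [0, 0, -9]
    - [0, 0, -13]
    - [0, 0, -16]
    - [0, 0, -16]
  angular:
    - [0, 0, 0]
    - [0, 0, 0]
    - [0, 0, 0]
    - [0, 0, 0]
    - [0, 0, 0]
    - [0, 0, 0]
    - [0, 0, 0]
    - [0, 0, 0]
    - [0, 0, 0]
    - [0, 0, 0]
    - [0, 0, 0]
    - [0, 0, 0]
  fingers: [-0.2, 0.1, -0.3, -0.6, -1, -1, -1, -1, -1, -1, -1, -1]

```text
time_s: 12.13
position: [0.4723, 0.271, 0.2462]
tcp_rot: [[-0.245, 0.969, 0.016], [0.97, 0.245, 0.006], [0.002, 0.017, -1.0]]
force: [1.3, -0.1, -0.4]
opening: 1.0
```

```bash
python3 weigh.py; sed -i '2s/.*/goto([.548,-.005,.25],14)/' lids.py; python3 lids.py
```

```text
F mean [-0.00945059 -0.15243645 -0.20454833] sd [0.43348233 0.54523434 0.55899654] mass g 20.851002280558507 [0.46799257 0.26943502 0.23894411] 1.0021590514333758 [-0.07726585 -0.02137479  0.00911044]
t 12.83 p [0.468  0.2694 0.2389] yaw 14.2 J6 4 lin [-28.57   1.04  -1.12] rv [ 0.001 -0.001  0.003] rows 6.9 F [ 0.18 -0.84  0.11] op 1.002
[406. 308.] centre [0.6163 0.2418] dia mm 224.4760599632681
[109. 268.] centre [0.3179 0.161 ] dia mm 44.63781408849854
[450. 268.] centre [0.6501 0.2445] dia mm 44.67238625756587
[431. 233.] centre [0.6168 0.2763] dia mm 42.074472256195826
[279. 203.] centre [0.4668 0.2693] dia mm 56.54448759373888
[462.  88.] centre [0.6    0.4114] dia mm 71.2534568310832
```

Call:
move_arm:
  linear:
    - [-4, 0.2, -1]
    - [-8, 0.4, -1]
    - [-12, 0.6, -1]
    - [-16, 0.8, -1]
    - [-20, 1, -1]
    - [-24, 1, -1]
    - [-27, 1, -1]
    - [-28.5, 1, -1]
    - [-28.5, 1, -1]
    - [-28.5, 1, -1]
    - [-28.5, 1, -1]
    - [-28.5, 1, -1]
  angular:
    - [0, 0, 0]
    - [0, 0, 0]
    - [0, 0, 0]
    - [0, 0, 0]
    - [0, 0, 0]
    - [0, 0, 0]
    - [0, 0, 0]
    - [0, 0, 0]
    - [0, 0, 0]
    - [0, 0, 0]
    - [0, 0, 0]
    - [0, 0, 0]
  fingers: [-1, -1, -1, -1, -1, -1, -1, -1, -1, -1, -1, -1]

```text
time_s: 13.88
position: [0.5469, -0.0031, 0.2489]
tcp_rot: [[-0.246, 0.969, 0.001], [0.969, 0.246, 0.001], [0.001, 0.001, -1.0]]
force: [-0.3, -0.6, -0.6]
opening: 1.002
```

```bash
python3 lids.py; python3 -c "
from h import *
goto([.5245,.0715,.16],12)"
```

```text
t 13.88 p [ 0.5469 -0.0031  0.2489] yaw 14.2 J6 -26 lin [-0.21  0.06 -0.11] rv [ 0.001 -0.001  0.004] rows 0.1 F [-0.25 -0.62 -0.59] op 1.002
[342. 203.] centre [0.6075 0.0113] dia mm 55.12589906781345
[274. 119.] centre [0.5221 0.0714] dia mm 56.804884826096405
[459.   2.] centre [0.6542 0.2057] dia mm 42.602859294750665
t 13.93 p [ 0.547  -0.0031  0.2489] yaw 14.3 J6 -26 lin [ 7.77 -0.35  8.9 ] rv [ 0.001 -0.001  0.04 ] rows 2.8 F [ 0.12  0.11 -1.87] op 0.999
```

Call:
move_arm:
  linear:
    - [7.8, -0.6, 4]
    - [7.8, -0.6, 4]
    - [7.8, -0.6, 7]
    - [7.8, -0.6, 8.9]
    - [7.8, -0.6, 8.9]
    - [7.8, -0.6, 8.9]
    - [7.8, -0.6, 8.9]
  angular:
    - [0, 0, 0.04]
    - [0, 0, 0.04]
    - [0, 0, 0.04]
    - [0, 0, 0.04]
    - [0, 0, 0.04]
    - [0, 0, 0.04]
    - [0, 0, 0.04]
  fingers: [-1, -1, -1, -1, -1, -1, -1]

```text
time_s: 14.52
position: [0.5231, 0.0715, 0.1611]
tcp_rot: [[-0.208, 0.978, 0.003], [0.978, 0.208, 0.001], [0.0, 0.003, -1.0]]
force: [0.2, -0.0, 0.0]
opening: 1.0
```

```bash
python3 -c "
from h import *
goto([.5225,.0714,.079],12)"
```

```text
t 14.52 p [0.5231 0.0715 0.1611] yaw 12.0 J6 -16 lin [ 0.   -0.09  8.21] rv [ 0.003 -0.     0.   ] rows 2.0 F [ 0.2  -0.03  0.01] op 1.0
```

Call:
move_arm:
  linear:
    - [0, -0.1, 2.5]
    - [0, -0.1, 5]
    - [0, -0.1, 7]
    - [0, -0.1, 8.2]
    - [0, -0.1, 8.2]
    - [0, -0.1, 8.2]
    - [0, -0.1, 8.2]
    - [0, -0.1, 8.2]
    - [0, -0.1, 8.2]
    - [0, -0.1, 8.2]
    - [0, -0.1, 8.2]
    - [0, -0.1, 8.2]
  angular:
    - [0.003, 0, 0]
    - [0.003, 0, 0]
    - [0.003, 0, 0]
    - [0.003, 0, 0]
    - [0.003, 0, 0]
    - [0.003, 0, 0]
    - [0.003, 0, 0]
    - [0.003, 0, 0]
    - [0.003, 0, 0]
    - [0.003, 0, 0]
    - [0.003, 0, 0]
    - [0.003, 0, 0]
  fingers: [-1, -1, -1, -1, -1, 1, 1, 1, 1, 1, 1, 1]

```text
time_s: 15.52
position: [0.5233, 0.0713, 0.0802]
tcp_rot: [[-0.208, 0.978, 0.003], [0.978, 0.208, 0.0], [-0.0, 0.003, -1.0]]
force: [-0.3, -1.0, 6.7]
opening: 0.741
```

Call:
move_arm:
  linear:
    - [0, 0, -0.5]
    - [0, 0, -1]
    - [0, 0, -1.5]
    - [0, 0, -1.5]
    - [0, 0, -1.5]
    - [0, 0, -1.5]
    - [0, 0, -1.5]
    - [0, 0, -1.5]
    - [0, 0, -1.5]
    - [0, 0, -1.5]
  angular:
    - [0, 0, 0]
    - [0, 0, 0]
    - [0, 0, 0]
    - [0, 0, 0]
    - [0, 0, 0]
    - [0, 0, 0]
    - [0, 0, 0]
    - [0, 0, 0]
    - [0, 0, 0]
    - [0, 0, 0]
  fingers: [1, 1, 1, 1, 1, 1, 1, 1, 1, 1]

```text
time_s: 16.35
position: [0.5232, 0.0713, 0.0951]
tcp_rot: [[-0.208, 0.978, 0.002], [0.978, 0.208, 0.0], [-0.0, 0.002, -1.0]]
force: [-0.2, 1.0, -4.8]
opening: 0.737
```

```bash
python3 weigh.py;python3 -c "
from h import *
goto([.4712,-.2875,.24],10.5)
goto([.4499,.343,.24],14.1)"
```

```text
F mean [-0.13554606 -0.00665259 -5.08393975] sd [0.36806898 0.54399319 0.52102502] mass g 518.2405454624413 [0.52325806 0.0712671  0.09526129] 0.7460727768071509 [-0.10139     0.02772445  0.0659601 ]
t 17.05 p [0.5233 0.0713 0.0953] yaw 12.0 J6 -16 lin [-34.01 -12.52 -14.5 ] rv [0.003 0.    0.026] rows 9.4 F [-0.52 -0.06 -5.03] op 0.746
t 17.05 p [0.5233 0.0713 0.0953] yaw 12.0 J6 -16 lin [ 28.1   -1.48 -14.49] rv [ 0.003  0.    -0.036] rows 7.6 F [-0.52 -0.06 -5.03] op 0.746
```

About 518 g, so this tin is full and goes in the cardboard tray, in the near cell.

Call:
move_arm:
  linear:
    - [0, 0, -4]
    - [0, 0, -8]
    - [0, 0, -11.5]
    - [-1, 0, -14]
    - [-5, -1.8, -14.5]
    - [-9, -3.3, -14.5]
    - [-13, -4.8, -14.5]
    - [-17, -6.2, -14.5]
    - [-21, -7.7, -14.5]
    - [-25, -9.2, -14.5]
    - [-28.5, -10.5, -14.5]
    - [-31, -11.4, -14.5]
  angular:
    - [0, 0, 0]
    - [0, 0, 0]
    - [0, 0, 0]
    - [0, 0, 0]
    - [0.003, 0, 0.026]
    - [0.003, 0, 0.026]
    - [0.003, 0, 0.026]
    - [0.003, 0, 0.026]
    - [0.003, 0, 0.026]
    - [0.003, 0, 0.026]
    - [0.003, 0, 0.026]
    - [0.003, 0, 0.026]
  fingers: [1, 1, 1, 1, 1, 1, 1, 1, 1, 1, 1, 1]

```text
time_s: 18.05
position: [0.4749, -0.2594, 0.24]
tcp_rot: [[-0.181, 0.983, -0.0], [0.983, 0.181, -0.002], [-0.002, -0.001, -1.0]]
force: [0.3, -0.9, -5.4]
opening: 0.742
```

```bash
python3 -c "
from h import *
goto([.4712,-.2875,.14],10.5)"
```

```text
t 18.05 p [ 0.4749 -0.2594  0.24  ] yaw 10.4 J6 -51 lin [-2.67 -0.86 10.01] rv [-0.001  0.002 -0.001] rows 2.5 F [ 0.32 -0.93 -5.36] op 0.742
```

Call:
move_arm:
  linear:
    - [-2.7, -0.9, 0]
    - [-2.7, -0.9, 1]
    - [-2.7, -0.9, 4]
    - [-2.7, -0.9, 7]
    - [-2.7, -0.9, 9]
    - [-2.7, -0.9, 10]
    - [-2.7, -0.9, 10]
    - [-2.7, -0.9, 10]
    - [-2.7, -0.9, 10]
    - [-2.7, -0.9, 10]
  angular:
    - [-0.001, 0.002, 0]
    - [-0.001, 0.002, 0]
    - [-0.001, 0.002, 0]
    - [-0.001, 0.002, 0]
    - [-0.001, 0.002, 0]
    - [-0.001, 0.002, 0]
    - [-0.001, 0.002, 0]
    - [-0.001, 0.002, 0]
    - [-0.001, 0.002, 0]
    - [-0.001, 0.002, 0]
  fingers: [1, 1, 1, 1, 1, 1, 1, 1, 1, 1]

```text
time_s: 18.88
position: [0.4721, -0.2886, 0.1418]
tcp_rot: [[-0.181, 0.983, 0.003], [0.983, 0.181, -0.003], [-0.003, 0.003, -1.0]]
force: [-0.3, -0.3, -4.0]
opening: 0.737
```

```bash
python3 -c "
from h import *
goto([.4712,-.2875,.115],10.5)"
```

```text
t 18.88 p [ 0.4721 -0.2886  0.1418] yaw 10.4 J6 -53 lin [ 0.14 -0.07  2.68] rv [ 0.003  0.003 -0.001] rows 0.6 F [-0.32 -0.26 -3.96] op 0.737
```

Call:
move_arm:
  linear:
    - [0.1, -0.1, 0]
    - [0.1, -0.1, 0.5]
    - [0.1, -0.1, 1]
    - [0.1, -0.1, 1.3]
    - [0.1, -0.1, 1.6]
    - [0.1, -0.1, 1.9]
    - [0.1, -0.1, 2.2]
    - [0.1, -0.1, 2.4]
    - [0.1, -0.1, 2.6]
    - [0.1, -0.1, 2.6]
  angular:
    - [0.003, 0.003, 0]
    - [0.003, 0.003, 0]
    - [0.003, 0.003, 0]
    - [0.003, 0.003, 0]
    - [0.003, 0.003, 0]
    - [0.003, 0.003, 0]
    - [0.003, 0.003, 0]
    - [0.003, 0.003, 0]
    - [0.003, 0.003, 0]
    - [0.003, 0.003, 0]
  fingers: [1, 1, 1, 1, 1, 1, 1, 1, 1, 1]

```text
time_s: 19.72
position: [0.4708, -0.2877, 0.1152]
tcp_rot: [[-0.181, 0.983, -0.001], [0.983, 0.181, 0.0], [0.0, -0.001, -1.0]]
force: [0.0, 0.1, -5.0]
opening: 0.739
```

```bash
python3 -c "
from h import *
goto([.4712,-.2875,.085],10.5)"
```

```text
t 19.72 p [ 0.4708 -0.2877  0.1152] yaw 10.4 J6 -53 lin [0.01 0.05 3.02] rv [-0.001 -0.    -0.001] rows 0.7 F [ 0.03  0.14 -5.03] op 0.739
```

Call:
move_arm:
  linear:
    - [0, 0, 0.5]
    - [0, 0, 1]
    - [0, 0, 1.4]
    - [0, 0, 1.8]
    - [0, 0, 2.2]
    - [0, 0, 2.5]
    - [0, 0, 2.8]
    - [0, 0, 3]
    - [0, 0, 3]
  angular:
    - [0, 0, 0]
    - [0, 0, 0]
    - [0, 0, 0]
    - [0, 0, 0]
    - [0, 0, 0]
    - [0, 0, 0]
    - [0, 0, 0]
    - [0, 0, 0]
    - [0, 0, 0]
  fingers: [1, 1, 1, 1, 1, 1, 1, 1, 1]

```text
time_s: 20.47
position: [0.4706, -0.2876, 0.0848]
tcp_rot: [[-0.181, 0.983, -0.001], [0.983, 0.181, 0.001], [0.001, -0.001, -1.0]]
force: [-0.2, -0.2, -5.5]
opening: 0.739
```

Call:
move_arm:
  linear:
    - [0, 0, 0.15]
    - [0, 0, 0.3]
    - [0, 0, 0.4]
    - [0, 0, 0.4]
  angular:
    - [0, 0, 0]
    - [0, 0, 0]
    - [0, 0, 0]
    - [0, 0, 0]
  fingers: [1, 1, 1, 1]

```text
time_s: 20.8
position: [0.4705, -0.2875, 0.0806]
tcp_rot: [[-0.181, 0.983, -0.002], [0.983, 0.181, 0.001], [0.001, -0.001, -1.0]]
force: [-0.3, -0.4, -5.3]
opening: 0.741
```

Call:
move_arm:
  linear:
    - [0, 0, 0.05]
    - [0, 0, 0.1]
    - [0, 0, 0.1]
    - [0, 0, 0.1]
  angular:
    - [0, 0, 0]
    - [0, 0, 0]
    - [0, 0, 0]
    - [0, 0, 0]
  fingers: [1, 1, 1, 1]

```text
time_s: 21.13
position: [0.4705, -0.2876, 0.0804]
tcp_rot: [[-0.181, 0.983, -0.001], [0.983, 0.181, 0.0], [0.001, -0.001, -1.0]]
force: [-2.1, 1.5, 3.1]
opening: 0.742
```

Floor contact. Release and withdraw.

Call:
move_arm:
  linear:
    - [0, 0, 0]
    - [0, 0, 0]
    - [0, 0, 0]
    - [0, 0, 0]
    - [0, 0, 0]
    - [0, 0, 0]
    - [0, 0, -2]
    - [0, 0, -5]
    - [0, 0, -9]
    - [0, 0, -13]
    - [0, 0, -16]
    - [0, 0, -16]
  angular:
    - [0, 0, 0]
    - [0, 0, 0]
    - [0, 0, 0]
    - [0, 0, 0]
    - [0, 0, 0]
    - [0, 0, 0]
    - [0, 0, 0]
    - [0, 0, 0]
    - [0, 0, 0]
    - [0, 0, 0]
    - [0, 0, 0]
    - [0, 0, 0]
  fingers: [-0.2, 0.1, -0.3, -0.6, -1, -1, -1, -1, -1, -1, -1, -1]

```text
time_s: 22.13
position: [0.4743, -0.2907, 0.2476]
tcp_rot: [[-0.181, 0.983, 0.01], [0.983, 0.182, -0.01], [-0.012, 0.008, -1.0]]
force: [-0.0, -0.6, -0.1]
opening: 1.0
```

Call:
move_arm:
  linear:
    - [3, 0, -2]
    - [7, 0, -4]
    - [11, 0, -4]
    - [15, 0, -4]
    - [18, 0, -4]
    - [20, 0, -4]
    - [20, 0, -4]
    - [20, 0, -4]
  angular:
    - [0, 0, 0]
    - [0, 0, 0]
    - [0, 0, 0]
    - [0, 0, 0]
    - [0, 0, 0]
    - [0, 0, 0]
    - [0, 0, 0]
    - [0, 0, 0]
  fingers: [-1, -1, -1, -1, -1, -1, -1, -1]

```text
time_s: 22.8
position: [0.4374, -0.0929, 0.2852]
tcp_rot: [[-0.184, 0.983, 0.01], [0.983, 0.184, -0.01], [-0.012, 0.008, -1.0]]
force: [0.8, -0.2, -0.4]
opening: 1.002
```

Run:
```python
from h import *
t=capture('top');s=capture('scene')
a=cv2.resize(t['color'][120:260,130:430],None,fx=2.6,fy=2.6); b=s['color'][100:320,150:450]
b=cv2.resize(b,(300,220)); print(a.shape)
z=np.zeros((220,780,3),np.uint8);z[:,:300]=b;b=z
save('fin',np.vstack([a,b]));print(read_state()['opening'])
```

```text
(364, 780, 3)
0.9972309518095457
```

View pics/fin.png

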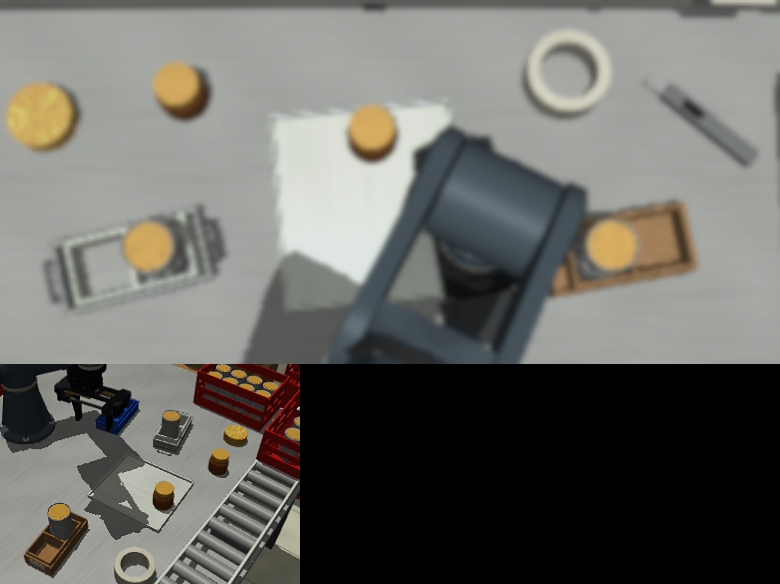

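The final view shows both tins upright in their cells: pan tin at (149,246), cardboard tin at (610,245). Everything else is where it was and the gripper is clear.

```bash
python3 -c "
from h import *
print(hand_in())"
```

```text
the job is handed in; nothing more can be done
None
```

Both tins are weighed, sorted and standing in their trays, and the job is handed in after about 23 s of robot time.

| Tin | Weight felt | Verdict | Placed in |
|---|---|---|---|
| First, on the right of the infeed tray (–y) | about 353 g (333 g using the empty reading taken afterwards) | short | near cell of the steel rework pan |
| Second, on the left (+y) | about 518 g | full | near cell of the cardboard tray |

- **Lowering:** neither tin met any resistance going down between the boards. Floor contact came at the expected height with about 3–5 N upward, and I released there.
- **Final check:** the last pictures show both tins upright and the other items apparently unmoved. The empty gripper is open and clear. The top view of the cardboard tray was partly hidden by the arm, but the scene view shows that tin standing upright.
- **Disagreement:** the top and wrist cameras placed the tins about 2–4 mm apart. I relied on the wrist camera, and nothing failed.

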